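# Pin the cooker handles and hold the release button down

### The job

Lock the pressure cooker's two handles together by dropping the yellow-headed locking pin from the wooden stand fully home, head resting on the lid handle, through the holes of both handles, and let go of it. Then, and not before the pin is in, use the blue-handled poker from the stand to press the release: reach its steel shaft through the hole on top of the black valve tower, push the recessed red release button all the way down and finish like that, the gripper still holding the poker and the button still down. Leave the whistle weight, mug, canister and scoop where they stand.

Things in the scene. Friction and masses are not known exactly. Their poses are not given: they have to be found in the camera images.
- cooker: Pressure cooker, lid locked, fixed to the counter. Origin: centre of its underside, z up. Pot 200 mm across; lid 212 mm across, its top 125 mm high. Black round valve tower in the lid's centre: 54 mm wide, from 125 to 165 mm high. Two long handles, a grey lid handle above a black pot handle, run along its -y, from 95 to 237 mm off the axis; a short helper handle on +y, to 145 mm.
- handle_hole (a point): Centre of the mouth of the vertical 14 mm hole (2 mm chamfer) in the grey lid handle's top face, 124 mm above the counter, 175 mm from the cooker's axis along its -y. Both handles are 32 mm wide and 16 mm thick: lid handle 108 to 124 mm high, pot handle 88 to 104 mm; the hole runs through both, in line.
- aperture (a point): Centre of the mouth of the round hole on top of the valve tower, 165 mm above the counter on the cooker's axis. The hole is 16 mm wide and vertical; the released button's top lies 20 mm below this point.
- release_top (a point): Centre of the top face of the red release button (13 mm diameter) inside the tower; it moves with the button: 145 mm above the counter when up, 137 mm when fully down.
- release (a joint): Travel of the red button in m: 0 is up, 0.008 fully down against its stop. A spring returns it: 2 N to start, 5.2 N at full travel.
- stand: Wooden block fixed to the counter, 160 mm (its x) by 60 mm (y) by 70 mm high, origin at the centre of its underside. Two vertical 14 mm holes, 62 mm deep, at x = -45 and +45 mm, y = 0. The pin stands in one and the poker in the other (either way round), their heads resting on the block's top.
- pin: Loose locking pin, about 60 g, upright: steel shank 10 mm diameter, 50 mm long with a tapered foot, under a yellow cylindrical head 24 mm diameter, 34 mm tall. Origin at the centre of the foot, z towards the head (z = 50 to 84 mm). In the stand the shank is sunk in the hole and the head stands on the block, 70 to 104 mm above the counter.
- pin_shoulder (a point): Centre of the underside of the pin's yellow head, on the pin's axis, 50 mm from its foot. When the pin is home it lies at handle_hole.
- poker: Loose poker (stylus), about 60 g, upright: steel shaft 8 mm diameter, 55 mm long, under a blue cylindrical handle 22 mm diameter, 50 mm tall. Origin at the shaft's tip, z towards the handle (z = 55 to 105 mm). In the stand the handle stands on the block, 70 to 120 mm above the counter.
- poker_tip (a point): Free end of the poker's steel shaft (the same point as the poker's origin).
- weight: Bystander: loose steel whistle weight, 38 mm diameter, 38 mm tall, origin at the centre of its underside.
- mug: Bystander: loose blue ceramic mug, 80 mm across, 95 mm tall, handle on its +y side, origin at the centre of its underside.
- canister: Bystander: loose green tin canister with closed flip-top lid, 94 mm across, 136 mm tall, origin at the centre of its underside.
- scoop: Bystander: loose orange plastic scoop, bowl 75 x 50 x 35 mm around its origin (centre of the underside), handle along its -x to 125 mm from the origin.

How it is judged:
On the way, in this order (a step that is already met when the one before it is completed fails the run):
1. the pin is home through both handles, its head on the lid handle, and let go (horizontal distance between pin_shoulder and handle_hole below 0.005 m and z of pin_shoulder in the frame of cooker between 0.119 and 0.129 m and angle between pin's own z axis and vertical below 0.15 rad and contact force between the fingers and pin below 0.1 N), for 0.2 s.
2. the poker, held in the gripper, presses the release button down through the tower's hole (value of joint release above 0.006 m and distance between poker_tip and release_top below 0.008 m and contact force between poker and cooker above 2 N and contact force between the fingers and poker above 3 N and contact force between poker and stand below 0.1 N), for 0.3 s.
At the end, for the whole second after the job is handed in: Gripper holds the poker (over 3 N, clear of the stand); its tip is within 8 mm of the button top's centre, pushing over 2 N, button over 6 of 8 mm down; the pin is untouched by the fingers, its shoulder within 5 mm sideways and in height of the hole mouth, within 0.15 rad of upright (all of step 1 and all of step 2); the arm keeps its last pose, push and grip.
It fails at once if release button pressed (over 2 mm) before the pin is home (value of joint release above 0.002 m and not (horizontal distance between pin_shoulder and handle_hole below 0.005 m and z of pin_shoulder in the frame of cooker between 0.119 and 0.129 m and angle between pin's own z axis and vertical below 0.15 rad)).
It fails at once if weight disturbed (moved over 20 mm or tipped) (distance of weight from where it was at the start of the episode above 0.02 m or angle between weight's own z axis and vertical above 0.35 rad).
It fails at once if mug disturbed (moved over 20 mm or tipped) (distance of mug from where it was at the start of the episode above 0.02 m or angle between mug's own z axis and vertical above 0.35 rad).
It fails at once if canister disturbed (moved over 20 mm or tipped) (distance of canister from where it was at the start of the episode above 0.02 m or angle between canister's own z axis and vertical above 0.35 rad).
It fails at once if scoop disturbed (moved over 20 mm or tipped) (distance of scoop from where it was at the start of the episode above 0.02 m or angle between scoop's own z axis and vertical above 0.35 rad).
It also fails if it takes over 62 s, if anything falls off the work surface, if the arm or the gripper's body presses on something with over 40 N, if the wrist force passes 120 N, or if a joint passes its speed limit or range.

### The arm

A 6-joint arm with a two-finger parallel gripper is mounted at the origin on the work surface. World frame = base frame: x ahead of the robot, y to its left, z up, the work surface at z = 0. Lengths are in m, angles in rad, forces in N, time in s.
With the tool pointing down it reaches from about 0.35 to 0.975 m from the base axis. Payload 4.9 kg.
Tool frame: the origin (TCP) lies midway between the tips of the shut fingers; the grasp point (between the pads) lies 19 mm behind it; z points along the fingers, y is the line along which they close (so a half turn about z gives the same grasp; the last joint's range is limited). The gripper opens to 85 mm and grips with 20 to 120 N. Pads are 22 mm wide; open, the fingers measure 114 mm over their backs; the gripper's body (76 mm by 85 mm) begins 54 mm behind the grasp point. The pads swing forward as they close: fully open they stand 13 mm farther back than shut.
Start: joints at [0.993, 0.053, 1.613, -0, 1.476, -0.119], TCP at [0.277, 0.56, 0.231] pointing down, gripper open.
Joint ranges: [-3.01, 3.01], [-1.01, 2.22], [0.06, 2.58], [-1.02, 4.17], [0.09, 2.62], [-3.14, 3.14]. Speed limits (rad/s): [2.57, 2.57, 3.14, 3.14, 3.14, 3.14].

### API

Orientations are given as a rotation vector (axis times angle).
In Python, from station import ctrl gives the robot as it stands.
- The arm moves only by the tool step_arm, never from a script. Its argument "targets" is a list of rows, each an object with "travel": the shift along the world's x, y, z as a fraction of full scale, a list of three; "angular": the turn, a rotation vector about the world's x, y, z as a fraction of full scale, a list of three; "gripper": the opening, from 0 (shut) to 1 (fully open). In form: [{"travel": [x, y, z], "angular": [rx, ry, rz], "gripper": gripper}, ...]. A call has 1 to 10 rows; each row is the pose to reach, as a shift and turn from the pose commanded when the call began; what a row does not reach only later rows make up. Full scale, the value 1, is 0.6 m for a shift and pi/4 rad for a turn. A row lasts 1/10 s, in which the tool goes at most 50 mm and 8.59 degrees, less where a joint would pass 70% of its speed; a pose out of reach is approached as far as the arm can. A call with a number of a shift or a turn outside -1 to 1 is refused whole. A call with a gripper value outside its range is refused whole. The fingers move at their own pace and stop on an object; "squeeze" is the grip in N (left out, the last holds). Time passes only in rows, so rows that repeat a pose let the fingers close. It gives the time, the measured TCP pose, the force, the opening and the grip force at its end, in the units of the state.
- ctrl.get_obs(): the state, without advancing time (a new reading comes with each control period).
- ctrl.get_image(name): name is "scene" or "side" or "wrist"; returns a dict with "img" (480x640x3 uint8, red, green, blue), "fx", "fy", "cx", "cy" (pixels), "rvec" (rotation vector, rad) and "tvec" (3), from world to camera coordinates, as OpenCV has them. Camera axes: x right, y down, z forward; pixel columns grow to the right and rows downward; lengths in m; the calibration is good to about 2 mm. A picture is of the moment at which its call begins. There is no depth.
- ctrl.finish_job(): hands the job in; it is judged then, once.
The state is a dict: "t": time; "q": joint angles; "dq": joint speeds; "effort": joint torques, N m; "tool_pos": TCP position; "tool_rot": TCP orientation; "contact_force": force on the tool from outside, world axes, zero at the start; "wrist_torque": the same for the moment, N m; "opening": finger opening in m; "grip_force": force on a finger pad.
Only numpy, scipy, OpenCV 4.12 (cv2) and the standard library are available. Lean on these libraries where they do the work, as an engineer would, in place of code of your own. Each camera call takes 0.05 s, during which the arm holds its last target. There are 200 camera calls.

## Working session

There is one attempt and no reset: what is moved stays moved. The work goes in short steps, Python scripts to look and compute and a tool call to move; the robot and the scene stay as the last step left them, time stands still between calls to the robot, and variables do not carry over. Pictures are saved under pics/ and viewed, at most 10 in all, crops included, and the job is handed in when it is done.

Besides the shell and the picture viewer there is one more tool, called after "Emit:" as name(argument=value, ...), one argument or row to a line, values as JSON. step_arm: Moves the arm, as the interface text tells. Its arguments: {"type":"object","properties":{"targets":{"type":"array"},"squeeze":{"type":"number"}},"required":["targets"]}

```bash
mkdir -p pics; cat > h.py <<'E'
import numpy as np,cv2
from station import ctrl
def snap(n,f):
    d=ctrl.get_image(n); cv2.imwrite(f,d["img"][:,:,::-1]); np.savez(f+'.npz',**d); return d
def cam(d):
    K=np.array([[d["fx"],0,d["cx"]],[0,d["fy"],d["cy"]],[0,0,1.]]);R=cv2.Rodrigues(np.array(d["rvec"],float))[0];return K,R,np.array(d["tvec"],float).ravel()
def onz(d,u,v,z):
    K,R,t=cam(d);r=R.T@np.linalg.solve(K,[u,v,1]);c=-R.T@t;return c+r*(z-c[2])/r[2]
def proj(d,P):
    K,R,t=cam(d);return cv2.projectPoints(np.atleast_2d(np.array(P,float)),np.array(d["rvec"],float),t,K,None)[0].reshape(-1,2)
E
python3 - <<'E'
from h import *
for n in("scene","side","wrist"):
    d=snap(n,f"pics/{n}0.png");K,R,t=cam(d);print(n,-R.T@t,R[2])
o=ctrl.get_obs();print(o["t"],o["tool_pos"],o["tool_rot"],o["opening"],o["contact_force"])
E
```

```text
scene [ 1.02867504 -0.5498632   1.45367554] [-0.33106604  0.38776674 -0.86025126]
side [ 0.1225377  -0.66959235  0.97167246] [ 0.34564832  0.60376648 -0.71832672]
wrist [0.21785267 0.58922549 0.37303384] [ 0.23310017 -0.11764751 -0.96530999]
0.15 [0.27654558 0.55996583 0.23036236] [-7.14309711e-01 -3.05877522e+00  2.30242140e-03] 0.08531793570436204 [ 0.0559825  -0.94406795 -0.22142197]
```

View pics/scene0.png

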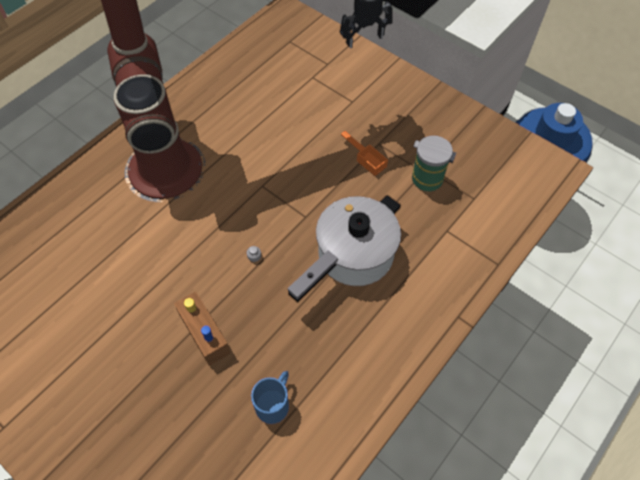

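View pics/side0.png

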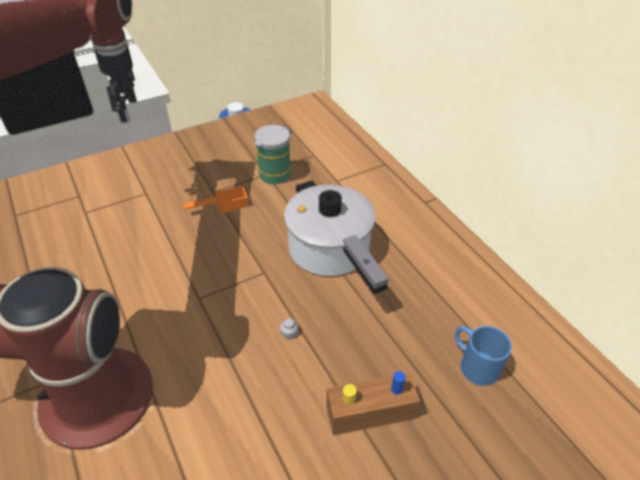

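The scene view shows the yellow pin head at about (190,304), the blue handle at (207,332), the handle hole at (310,275) and the tower at (359,222). In the side view these are at (349,392), (399,380), (367,261) and (330,200). Next I'll measure them and zoom in.

```bash
cat > m.py <<'E'
from h import *
import sys
def load(f): 
    z=np.load(f); return {k:z[k] if z[k].ndim else float(z[k]) for k in z}
def blob(d,lo,hi,box):
    h=cv2.cvtColor(d["img"],cv2.COLOR_RGB2HSV);m=cv2.inRange(h,lo,hi);k=np.zeros_like(m);x0,y0,x1,y1=box;k[y0:y1,x0:x1]=m[y0:y1,x0:x1]
    v,u=np.nonzero(k);return u.mean(),v.mean(),len(u)
def tri(ds,ps):
    A=[];b=[]
    for d,(u,v) in zip(ds,ps):
        K,R,t=cam(d);r=R.T@np.linalg.solve(K,[u,v,1]);r/=np.linalg.norm(r);c=-R.T@t;P=np.eye(3)-np.outer(r,r);A.append(P);b.append(P@c)
    return np.linalg.lstsq(np.vstack(A),np.hstack(b),rcond=None)[0]
E
python3 - <<'E'
from m import *
s=load("pics/scene0.png.npz");e=load("pics/side0.png.npz")
Y=((22,120,80),(35,255,255));B=((110,150,60),(125,255,255))
for n,c,b1,b2,z in(("pin",Y,(170,285,210,320),(330,375,370,410),.087),("poker",B,(195,315,220,350),(385,365,412,400),.095)):
    p=blob(s,*c,b1);q=blob(e,*c,b2);print(n,p,q,tri([s,e],[p[:2],q[:2]]).round(4),onz(s,*p[:2],z).round(4),onz(e,*q[:2],z).round(4))
print("hole",tri([s,e],[(310,275),(367,261)]),onz(s,310,275,.124),onz(e,367,261,.124))
def crop(d,x,y,w,h): return cv2.resize(d["img"][y:y+h,x:x+w],(400,300),interpolation=cv2.INTER_CUBIC)
m=np.vstack([np.hstack([crop(s,280,195,120,90) if 0 else crop(s,285,210,120,90),crop(e,280,185,120,90)]),np.hstack([crop(s,165,285,80,60),crop(e,330,360,80,60)])])
cv2.imwrite("pics/m.png",m[:,:,::-1])
E
```

```text
pin (np.float64(189.55045871559633), np.float64(304.6330275229358), 109) (np.float64(349.11504424778764), np.float64(393.56637168141594), 226) [ 0.4064 -0.2752  0.0909] [ 0.4043 -0.2737  0.087 ] [ 0.4078 -0.2744  0.087 ]
poker (np.float64(206.81176470588235), np.float64(333.0705882352941), 85) (np.float64(397.83040935672517), np.float64(381.7894736842105), 171) [ 0.4925 -0.3014  0.0994] [ 0.4904 -0.2999  0.095 ] [ 0.4945 -0.3003  0.095 ]
hole [ 0.58742261 -0.04410339  0.12460998] [ 0.58642339 -0.04220841  0.124     ] [ 0.58792269 -0.04557014  0.124     ]
```

View pics/m.png

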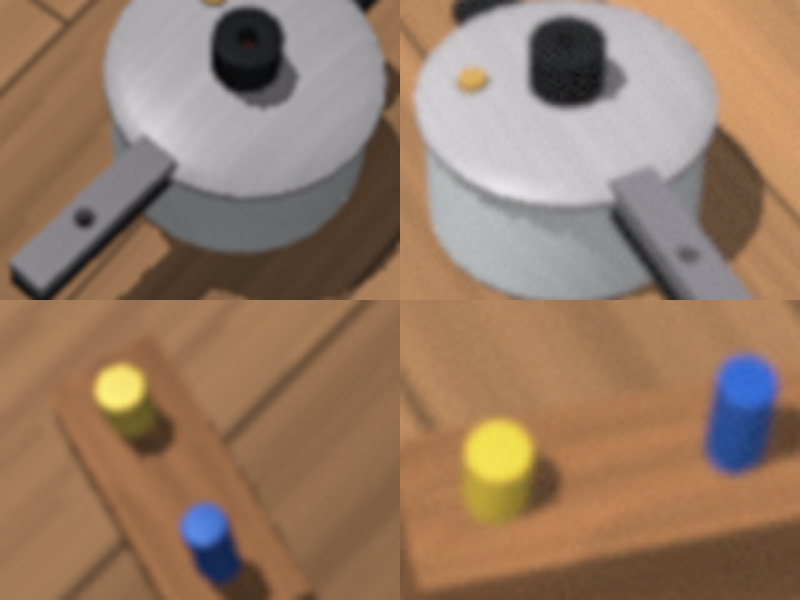

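```bash
python3 - <<'E'
from m import *
s=load("pics/scene0.png.npz");e=load("pics/side0.png.npz")
for n,a,b,z in(("hole",(309.9,274.9),(366.8,261.2),.124),("ap",(358.7,222.5),(330.1,196.7),.165),("pintop",(201.0-12.2,302.9),(349.6,389.8),.104),("poktop",(205.3,330.0),(404.4-0.2,376.-8+8),.12)):
    print(n,tri([s,e],[a,b]).round(4),onz(s,*a,z).round(4),onz(e,*b,z).round(4))
R=cv2.Rodrigues(ctrl.get_obs()["tool_rot"])[0];print(R.round(3)); print(np.degrees(np.arctan2(R[1,1],R[0,1])))
E
```

```text
hole [ 0.587  -0.044   0.1242] [ 0.5861 -0.0422  0.124 ] [ 0.5872 -0.0459  0.124 ]
ap [0.5978 0.1288 0.1646] [0.5987 0.1272 0.165 ] [0.5975 0.1302 0.165 ]
pintop [ 0.4072 -0.2752  0.103 ] [ 0.4075 -0.2751  0.104 ] [ 0.4069 -0.2761  0.104 ]
poktop [ 0.4966 -0.3062  0.1272] [ 0.4924 -0.3014  0.12  ] [ 0.5003 -0.3069  0.12  ]
[[-0.897  0.443 -0.001]
 [ 0.443  0.897 -0.001]
 [ 0.    -0.002 -1.   ]]
63.710806635399344
```

Emit:
step_arm(
  targets=[
    {"travel": [0.283, -0.767, 0.083], "angular": [0, 0, 0.211], "gripper": 1},
    {"travel": [0.283, -0.767, 0.083], "angular": [0, 0, 0.211], "gripper": 1},
    {"travel": [0.283, -0.767, 0.083], "angular": [0, 0, 0.211], "gripper": 1},
    {"travel": [0.283, -0.767, 0.083], "angular": [0, 0, 0.211], "gripper": 1},
    {"travel": [0.283, -0.767, 0.083], "angular": [0, 0, 0.211], "gripper": 1},
    {"travel": [0.283, -0.767, 0.083], "angular": [0, 0, 0.211], "gripper": 1},
    {"travel": [0.283, -0.767, 0.083], "angular": [0, 0, 0.211], "gripper": 1},
    {"travel": [0.283, -0.767, 0.083], "angular": [0, 0, 0.211], "gripper": 1},
    {"travel": [0.283, -0.767, 0.083], "angular": [0, 0, 0.211], "gripper": 1},
    {"travel": [0.283, -0.767, 0.083], "angular": [0, 0, 0.211], "gripper": 1},
  ],
)

```text
t: 1.15
tool_pos: [0.4468, 0.0979, 0.2813]
tool_rot: [0.46, 3.107, -0.0]
contact_force: [1.2, 0.6, -0.2]
opening: 0.0854
grip_force: 0.0
```

Emit:
step_arm(
  targets=[
    {"travel": [-0.067, -0.625, -0.1], "angular": [0, 0, 0], "gripper": 1},
    {"travel": [-0.067, -0.625, -0.1], "angular": [0, 0, 0], "gripper": 1},
    {"travel": [-0.067, -0.625, -0.1], "angular": [0, 0, 0], "gripper": 1},
    {"travel": [-0.067, -0.625, -0.1], "angular": [0, 0, 0], "gripper": 1},
    {"travel": [-0.067, -0.625, -0.1], "angular": [0, 0, 0], "gripper": 1},
    {"travel": [-0.067, -0.625, -0.1], "angular": [0, 0, 0], "gripper": 1},
    {"travel": [-0.067, -0.625, -0.1], "angular": [0, 0, 0], "gripper": 1},
    {"travel": [-0.067, -0.625, -0.1], "angular": [0, 0, 0], "gripper": 1},
    {"travel": [-0.067, -0.625, -0.1], "angular": [0, 0, 0], "gripper": 1},
    {"travel": [-0.067, -0.625, -0.1], "angular": [0, 0, 0], "gripper": 1},
  ],
)

```text
t: 2.15
tool_pos: [0.406, -0.2749, 0.2205]
tool_rot: [-0.461, -3.107, -0.002]
contact_force: [0.2, 0.0, 0.5]
opening: 0.0853
grip_force: 0.0
```

```bash
python3 - <<'E'
from m import *
d=snap("wrist","pics/w1.png");o=ctrl.get_obs();print(o["tool_pos"],o["tool_rot"],o["dq"].round(3) if hasattr(o["dq"],"round") else o["dq"])
R=cv2.Rodrigues(o["tool_rot"])[0];print(np.degrees(np.arctan2(R[1,1],R[0,1])))
print(proj(d,[(.4068,-.275,.104),(.4925,-.3005,.12)]))
E
```

```text
[ 0.40632161 -0.27431996  0.22089226] [-4.58670904e-01 -3.10751873e+00 -1.17898608e-03] [ 0.022 -0.014  0.     0.001 -0.001 -0.003]
73.20747986422882
[[319.48935572 237.42417228]
 [320.09966416 349.69861552]]
```

View pics/w1.png

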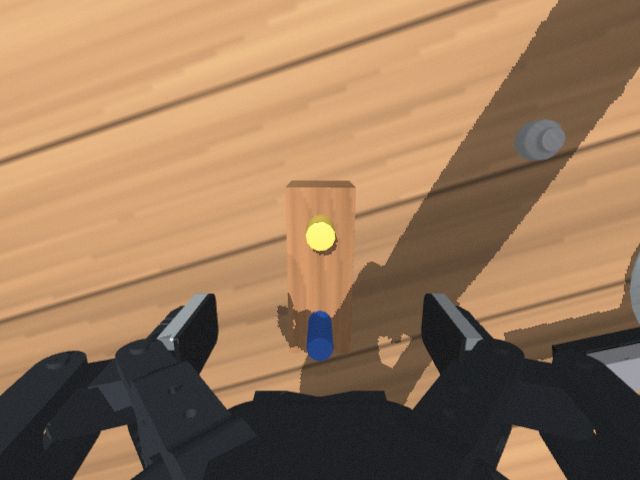

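The wrist view shows the pin top at (320,236), within about 1 mm of the prediction, and the poker top at (320,349). I'll descend and grip the pin.

Emit:
step_arm(
  targets=[
    {"travel": [0, 0, -0.08], "angular": [0, 0, 0], "gripper": 1},
    {"travel": [0, 0, -0.15], "angular": [0, 0, 0], "gripper": 1},
    {"travel": [0, 0, -0.2], "angular": [0, 0, 0], "gripper": 1},
    {"travel": [0, 0, -0.24], "angular": [0, 0, 0], "gripper": 1},
    {"travel": [0, 0, -0.24], "angular": [0, 0, 0], "gripper": 1},
    {"travel": [0, 0, -0.24], "angular": [0, 0, 0], "gripper": 0},
    {"travel": [0, 0, -0.24], "angular": [0, 0, 0], "gripper": 0},
    {"travel": [0, 0, -0.24], "angular": [0, 0, 0], "gripper": 0},
    {"travel": [0, 0, -0.24], "angular": [0, 0, 0], "gripper": 0},
    {"travel": [0, 0, -0.24], "angular": [0, 0, 0], "gripper": 0},
  ],
  squeeze=50,
)

```text
t: 3.2
tool_pos: [0.4072, -0.2755, 0.0787]
tool_rot: [0.458, 3.106, -0.002]
contact_force: [-0.2, 0.4, 4.5]
opening: 0.0226
grip_force: 48.8
```

Emit:
step_arm(
  targets=[
    {"travel": [0, 0, 0], "angular": [0, 0, 0], "gripper": 0},
    {"travel": [0, 0, 0], "angular": [0, 0, 0], "gripper": 0},
    {"travel": [0, 0, 0], "angular": [0, 0, 0], "gripper": 0},
    {"travel": [0, 0, 0], "angular": [0, 0, 0], "gripper": 0},
  ],
)

```text
t: 3.6
tool_pos: [0.4072, -0.2756, 0.0786]
tool_rot: [0.459, 3.106, -0.002]
contact_force: [-1.5, 1.4, 6.7]
opening: 0.0224
grip_force: 48.9
```

Emit:
step_arm(
  targets=[
    {"travel": [0, 0, 0.05], "angular": [0, 0, 0], "gripper": 0},
    {"travel": [0, 0, 0.1], "angular": [0, 0, 0], "gripper": 0},
    {"travel": [0, 0, 0.18], "angular": [0, 0, 0], "gripper": 0},
    {"travel": [0, 0, 0.26], "angular": [0, 0, 0], "gripper": 0},
    {"travel": [0, 0, 0.29], "angular": [0, 0, 0], "gripper": 0},
    {"travel": [0, 0, 0.29], "angular": [0, 0, 0], "gripper": 0},
    {"travel": [0, 0, 0.29], "angular": [0, 0, 0], "gripper": 0},
  ],
)

```text
t: 4.3
tool_pos: [0.406, -0.2746, 0.25]
tool_rot: [-0.459, -3.107, -0.001]
contact_force: [-0.4, 0.3, -0.6]
opening: 0.0225
grip_force: 49.8
```

Emit:
step_arm(
  targets=[
    {"travel": [0.3, 0.386, 0], "angular": [0, 0, 0], "gripper": 0},
    {"travel": [0.3, 0.386, 0], "angular": [0, 0, 0], "gripper": 0},
    {"travel": [0.3, 0.386, 0], "angular": [0, 0, 0], "gripper": 0},
    {"travel": [0.3, 0.386, 0], "angular": [0, 0, 0], "gripper": 0},
    {"travel": [0.3, 0.386, 0], "angular": [0, 0, 0], "gripper": 0},
    {"travel": [0.3, 0.386, 0], "angular": [0, 0, 0], "gripper": 0},
    {"travel": [0.3, 0.386, 0], "angular": [0, 0, 0], "gripper": 0},
    {"travel": [0.3, 0.386, 0], "angular": [0, 0, 0], "gripper": 0},
    {"travel": [0.3, 0.386, 0], "angular": [0, 0, 0], "gripper": 0},
  ],
)

```text
t: 5.2
tool_pos: [0.5852, -0.0437, 0.2488]
tool_rot: [-0.459, -3.104, 0.0]
contact_force: [-0.9, -0.4, -1.1]
opening: 0.0221
grip_force: 49.9
```

```bash
python3 - <<'E'
from m import *
d=snap("wrist","pics/w2.png");o=ctrl.get_obs();print(o["tool_pos"],o["contact_force"])
p=np.array(o["tool_pos"]);print(proj(d,[(.5867,-.044,.124),p,p+[0,0,-.056]]))
e=snap("side","pics/s2.png");s=snap("scene","pics/c2.png")
for k in(s,e):print(proj(k,[(.5867,-.044,.124),p+[0,0,-.056],p+[0,0,-.006],p+[0,0,.028]]).round(1).tolist())
cr=lambda d,x,y,w,h,W=400,H=300:cv2.resize(d["img"][y:y+h,x:x+w],(W,H),interpolation=cv2.INTER_CUBIC)
cv2.imwrite("pics/m2.png",np.vstack([np.hstack([cr(s,270,210,80,60+30,400,450),cr(e,325,190,80,90,400,450)])])[:,:,::-1])
E
```

```text
[ 0.58529172 -0.0440358   0.24948083] [-0.58627689  0.12229781 -0.95757593]
[[319.72989743 236.16051412]
 [318.7416171  300.25496661]
 [319.00183767 261.49323563]]
[[309.6, 275.6], [308.9, 261.5], [308.7, 250.9], [308.5, 243.4]]
[[366.1, 260.7], [367.9, 237.8], [369.7, 219.8], [371.0, 206.8]]
```

View pics/w2.png

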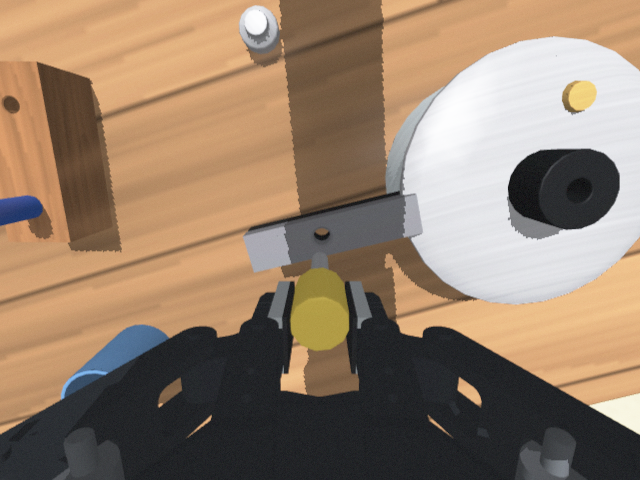

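View pics/m2.png

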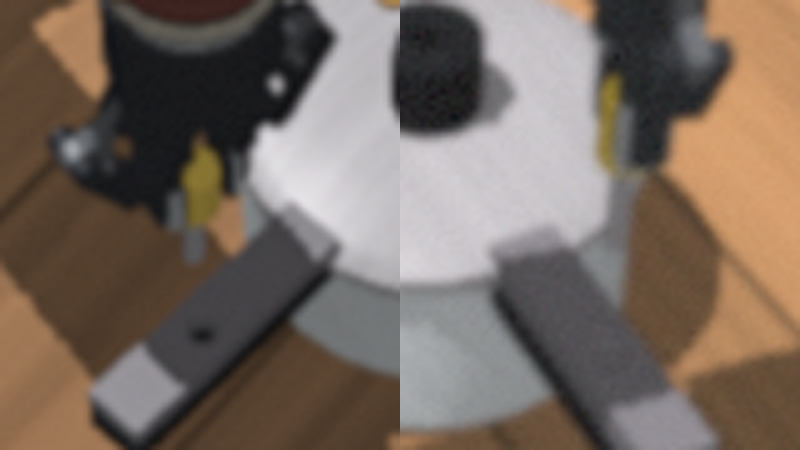

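The wrist view shows the hole at about (321,234), the pin foot near (320,258) and the yellow head top near (320,322). I'll work out the offsets numerically from these pixels.

```bash
python3 - <<'E'
from m import *
d=load("pics/w2.png.npz");p=np.array([.5853,-.0440,.2495])
g=cv2.cvtColor(d["img"],cv2.COLOR_RGB2GRAY)
print(g[224:246,308:336])
for uv in((321.5,233.5),):print(onz(d,*uv,.124))
print(onz(d,579,189,.165))
y=cv2.inRange(cv2.cvtColor(d["img"],cv2.COLOR_RGB2HSV),(22,150,150),(33,255,255));y[:240]=0;v,u=np.nonzero(y)
print(u.min(),u.max(),v.min(),v.max(),proj(d,[p+[0,0,.028],p+[0,0,-.006]]))
print(g[252:276,306:336:2])
E
```

```text
[[ 96  93  93  97  94  95  92  92  93  94  93  96  93  95  93  95  93  94
   95  94  95  97  93  98  97  96  98  98]
 [ 97  90  94  96  92  96  92  92  95  94  94  96  91  98  94  96  93  98
   93  96  95  98  96  98  95  97  92  96]
 [ 95  96  94  93  96  95  94  94  95  95  93  93  88  88  88  90  92  92
   96  95  94  94  97  97  96  94  93  98]
 [ 95  94  97  96  96  94  97  95  94  90  85  82  81  86  85  83  84  86
   88  93  94  95  96  96  95  95  96  95]
 [ 97  95  94  94  95  97  94  92  87  88  89  89  92  94  94  92  91  86
   81  84  90  92  96  94  92  95  98  96]
 [ 94  96  95  94  96  94  89  86  88  92  97  98  98 100  99  98 100  96
   91  90  87  89  92  98  98  94  98  94]
 [ 95  95  95  97  96  88  86  87  94  95 100  98  97 100 101 100 101  99
   98  97  89  87  89  96  94  99  96  98]
 [ 94  95  97  93  93  86  85  86  98  99 101  99 101  99 100 102 101 102
  100  96  73  71  86  92  99  97  96 100]
 [ 98  94  96  93  86  86  64  57  84  99 102 104 100 102 103  99 101 103
   99  75  36  55  84  93  93  96  93  92]
 [ 98  97  94  93  88  81  43  28  55  75  90  
[... 2435 characters left out ...]
5  84]
 [ 91  92  93 109 108 110 105 109 111 112 108  91  86  85  87]
 [ 95  89  92 106 105 109 110 106 108 112 108  94  85  80  87]
 [ 91  89  89 106 109 110 109 111 117 111 108  97  86  87  85]
 [ 91  85  94 109 120 121 120 123 125 121 111 101  84  88  87]
 [ 88  89 115 121 125 129 124 126 127 125 125 108  90  85  89]
 [ 88 104 126 127 126 126 126 127 129 127 125 124 110  92  88]
 [100 124 128 124 121 125 128 126 124 129 129 123 124 113  93]
 [116 126 127 125 125 126 126 123 125 126 127 127 127 126 115]
 [124 127 125 123 126 127 128 128 128 132 123 128 124 124 125]
 [124 126 127 129 128 127 125 126 127 127 128 128 128 126 125]
 [128 127 124 123 126 129 127 125 128 126 126 126 125 125 126]]
```

```bash
python3 - <<'E'
from m import *
from scipy.optimize import fsolve
d=load("pics/w2.png.npz");p=np.array([.5853,-.0440,.2495])
a=np.linspace(0,2*np.pi,181);C=np.c_[np.cos(a),np.sin(a),0*a]
def ext(c,r): q=proj(d,np.array(c)+r*C);return q.min(0),q.max(0)
for off in(.0086,.006):
  zt=p[2]-off+.034
  f=lambda x:((lambda m:[(m[0][0]+m[1][0])/2-319.5,m[1][1]-350.5])(ext([x[0],x[1],zt],.012)))
  x=fsolve(f,p[:2]);m=ext([*x,zt],.012);print("head axis",x,"off",x-p[:2],"width",m[1][0]-m[0][0])
  for r in(.003,.004,.005):
    zf=p[2]-off-.05; f=lambda x:((lambda m:[(m[0][0]+m[1][0])/2-319.8,m[0][1]-250.5])(ext([x[0],x[1],zf],r)));y=fsolve(f,p[:2]);print(" foot",r,y-p[:2])
f=lambda x:((lambda m:[(m[0][0]+m[1][0])/2-321.3,(m[1][1]+m[0][1])/2-235.5])(ext([*x,.124],.009)));h=fsolve(f,p[:2]);m=ext([*h,.124],.009);print("hole",h,m)
R=cv2.Rodrigues(np.array([-.459,-3.104,0]))[0];print("tool x",R[:,0])
g=cv2.cvtColor(d["img"],cv2.COLOR_RGB2GRAY);print(g[243:254,310:332])
E
```

```text
head axis [ 0.58296345 -0.04295613] off [-0.00233655  0.00104387] width 63.44414496420029
 foot 0.003 [-0.0029658   0.00136741]
 foot 0.004 [-0.00200868  0.00107809]
 foot 0.005 [-0.00105156  0.00078875]
head axis [ 0.5813743  -0.04247361] off [-0.0039257   0.00152639] width 64.92204009386387
 foot 0.003 [-0.00369697  0.00158795]
 foot 0.004 [-0.00273985  0.00129862]
 foot 0.005 [-0.00178272  0.00100929]
hole [ 0.58661295 -0.04264934] (array([310.16040151, 224.6835105 ]), array([332.43959849, 246.3164895 ]))
tool x [-0.95719535  0.28941774  0.00379785]
[[ 93  93  93  93  91  90  87  84  77  77  81  78  81  77  81  81  84  90
   93  91  90  94]
 [ 99  96  96  92  93  91  91  90  85  84  85  83  80  83  88  86  88  90
   91  93  92  98]
 [ 97  91  93  92  92  92  91  92  92  87  89  90  89  90  91  89  89  94
   92  98  96  94]
 [ 93  95  92  96  95  95  94  92  92  92  95  91  92  91  89  96  89  94
   93  97  92  97]
 [ 94  96  93  93  91  95  98  95  93  93  94  91  92  94  92  96  94  94
   96  93  95  94]
 [ 93  93  95  94  95  95  94  94  93  95  98  94  91  92  94  94  98  97
   95  92  96  92]
 [ 93  95  94  98  96  95  96  95  96  92  92  98  97  94  96  93  94  95
   95  96  95  94]
 [ 94  97  94  97  95  94  95  97  98  95  95  94  92  93  96  92  94  92
   97  95  95  94]
 [ 96  95  98  95  94  94  97  93  95 100  95  97  94  95  93  96  97  94
   95  94  95  95]
 [ 95  94  93  92  95  95 100 102 105 104 102 102 102  98  95  93  95  92
   95  94  93  93]
 [ 91  94  95  96  96 100 109 111 105 109 107 105 106 103 104  97  95  91
   94  95  93  93]]
```

Emit:
step_arm(
  targets=[
    {"travel": [0.004, 0, -0.03], "angular": [0, 0, 0], "gripper": 0},
    {"travel": [0.004, 0, -0.06], "angular": [0, 0, 0], "gripper": 0},
    {"travel": [0.004, 0, -0.09], "angular": [0, 0, 0], "gripper": 0},
    {"travel": [0.004, 0, -0.095], "angular": [0, 0, 0], "gripper": 0},
    {"travel": [0.004, 0, -0.095], "angular": [0, 0, 0], "gripper": 0},
    {"travel": [0.004, 0, -0.095], "angular": [0, 0, 0], "gripper": 0},
  ],
)

```text
t: 5.95
tool_pos: [0.5892, -0.0437, 0.1954]
tool_rot: [0.459, 3.106, -0.0]
contact_force: [0.1, 0.0, -0.0]
opening: 0.0222
grip_force: 49.9
```

```bash
python3 - <<'E'
from m import *
d=snap("wrist","pics/w3.png");o=ctrl.get_obs();print(o["tool_pos"],o["contact_force"])
p=np.array(o["tool_pos"]);print(proj(d,[(.5866,-.0428,.124),p+[0,0,-.0586]]))
s=snap("scene","pics/c3.png");e=snap("side","pics/s3.png")
cr=lambda d,x,y,w,h,W=400,H=400:cv2.resize(d["img"][y:y+h,x:x+w],(W,H),interpolation=cv2.INTER_CUBIC)
cv2.imwrite("pics/m3.png",np.hstack([cr(d,280,180,80,80),cr(e,340,220,50,50)])[:,:,::-1])
E
```

```text
[ 0.58944567 -0.043663    0.1957146 ] [-1.0341603  -0.03503823 -0.07114383]
[[319.63273645 248.80415566]
 [319.64052873 259.40120022]]
```

View pics/m3.png

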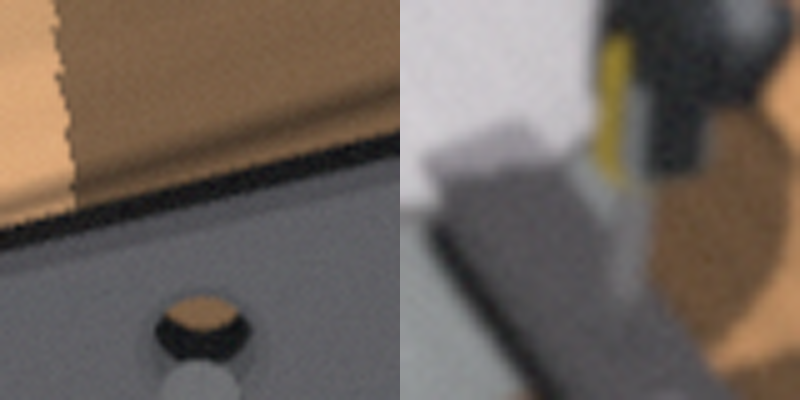

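The wrist crop shows the hole centre at about (320.8,248.2). The pin foot sits just below it in the image, and lowering it straight down would bring it within about 1 mm of the hole. Descending.

Emit:
step_arm(
  targets=[
    {"travel": [-0.0015, 0.0005, -0.01], "angular": [0, 0, 0], "gripper": 0},
    {"travel": [-0.0015, 0.0005, -0.02], "angular": [0, 0, 0], "gripper": 0},
    {"travel": [-0.0015, 0.0005, -0.03], "angular": [0, 0, 0], "gripper": 0},
    {"travel": [-0.0015, 0.0005, -0.04], "angular": [0, 0, 0], "gripper": 0},
    {"travel": [-0.0015, 0.0005, -0.05], "angular": [0, 0, 0], "gripper": 0},
    {"travel": [-0.0015, 0.0005, -0.05], "angular": [0, 0, 0], "gripper": 0},
  ],
)

```text
t: 6.7
tool_pos: [0.5871, -0.0428, 0.1624]
tool_rot: [-0.458, -3.105, -0.0]
contact_force: [-0.8, 0.2, -0.7]
opening: 0.0219
grip_force: 49.9
```

Emit:
step_arm(
  targets=[
    {"travel": [0, 0, -0.01], "angular": [0, 0, 0], "gripper": 0},
    {"travel": [0, 0, -0.02], "angular": [0, 0, 0], "gripper": 0},
    {"travel": [0, 0, -0.03], "angular": [0, 0, 0], "gripper": 0},
    {"travel": [0, 0, -0.04], "angular": [0, 0, 0], "gripper": 0},
    {"travel": [0, 0, -0.047], "angular": [0, 0, 0], "gripper": 0},
    {"travel": [0, 0, -0.047], "angular": [0, 0, 0], "gripper": 0},
    {"travel": [0, 0, -0.047], "angular": [0, 0, 0], "gripper": 0},
  ],
)

```text
t: 7.4
tool_pos: [0.5879, -0.043, 0.1358]
tool_rot: [-0.459, -3.108, 0.0]
contact_force: [1.0, 0.1, 0.2]
opening: 0.0222
grip_force: 49.9
```

Emit:
step_arm(
  targets=[
    {"travel": [0, 0, -0.003], "angular": [0, 0, 0], "gripper": 0},
    {"travel": [0, 0, -0.003], "angular": [0, 0, 0], "gripper": 0},
    {"travel": [0, 0, -0.003], "angular": [0, 0, 0], "gripper": 1},
    {"travel": [0, 0, -0.003], "angular": [0, 0, 0], "gripper": 1},
    {"travel": [0, 0, -0.003], "angular": [0, 0, 0], "gripper": 1},
    {"travel": [0, 0, -0.003], "angular": [0, 0, 0], "gripper": 1},
    {"travel": [0, 0, -0.003], "angular": [0, 0, 0], "gripper": 1},
    {"travel": [0, 0, -0.003], "angular": [0, 0, 0], "gripper": 1},
    {"travel": [0, 0, -0.003], "angular": [0, 0, 0], "gripper": 1},
  ],
)

```text
t: 8.3
tool_pos: [0.5879, -0.043, 0.1341]
tool_rot: [-0.459, -3.108, 0.0]
contact_force: [0.6, -1.1, 0.5]
opening: 0.0853
grip_force: 0.0
```

Emit:
step_arm(
  targets=[
    {"travel": [0, 0, 0.05], "angular": [0, 0, 0], "gripper": 1},
    {"travel": [0, 0, 0.1], "angular": [0, 0, 0], "gripper": 1},
    {"travel": [0, 0, 0.19], "angular": [0, 0, 0], "gripper": 1},
    {"travel": [0, 0, 0.19], "angular": [0, 0, 0], "gripper": 1},
    {"travel": [0, 0, 0.19], "angular": [0, 0, 0], "gripper": 1},
    {"travel": [0, 0, 0.19], "angular": [0, 0, 0], "gripper": 1},
  ],
)

```text
t: 8.9
tool_pos: [0.5873, -0.0428, 0.2468]
tool_rot: [-0.458, -3.106, -0.0]
contact_force: [-0.0, 0.5, -0.0]
opening: 0.0855
grip_force: 0.0
```

```bash
python3 - <<'E'
from m import *
d=snap("wrist","pics/w4.png");s=snap("scene","pics/c4.png");e=snap("side","pics/s4.png");o=ctrl.get_obs();print(o["t"],o["tool_pos"])
for k in(d,s,e):print(proj(k,[(.5866,-.0428,.124),(.5866,-.0428,.158)]).round(1).tolist())
cr=lambda d,x,y,w,h,W=400,H=400:cv2.resize(d["img"][y:y+h,x:x+w],(W,H),interpolation=cv2.INTER_CUBIC)
cv2.imwrite("pics/m4.png",np.hstack([cr(d,240,160,160,160),cr(e,330,210,80,80)])[:,:,::-1])
E
```

```text
9.05 [ 0.58688465 -0.04275229  0.24566613]
[[319.3, 233.7], [319.2, 245.2]]
[[309.9, 275.2], [309.8, 268.6]]
[[365.8, 260.4], [366.9, 249.3]]
```

View pics/m4.png

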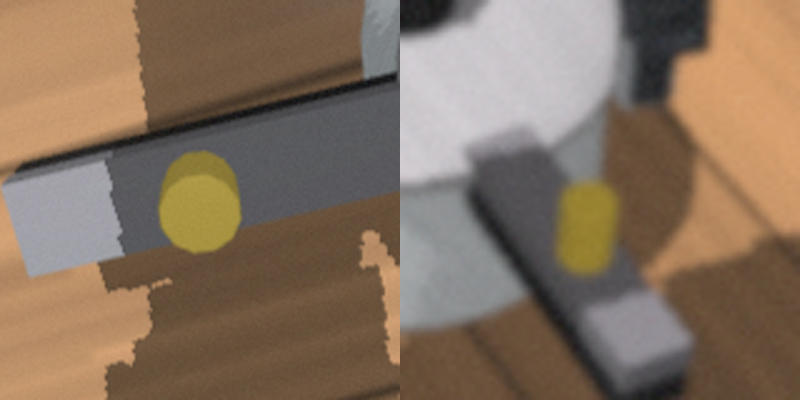

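The pin is home: in the crop its yellow head sits flush on the lid handle at the expected place. Next is the poker.

Emit:
step_arm(
  targets=[
    {"travel": [-0.158, -0.428, 0], "angular": [0, 0, 0], "gripper": 1},
    {"travel": [-0.158, -0.428, 0], "angular": [0, 0, 0], "gripper": 1},
    {"travel": [-0.158, -0.428, 0], "angular": [0, 0, 0], "gripper": 1},
    {"travel": [-0.158, -0.428, 0], "angular": [0, 0, 0], "gripper": 1},
    {"travel": [-0.158, -0.428, 0], "angular": [0, 0, 0], "gripper": 1},
    {"travel": [-0.158, -0.428, 0], "angular": [0, 0, 0], "gripper": 1},
    {"travel": [-0.158, -0.428, 0], "angular": [0, 0, 0], "gripper": 1},
    {"travel": [-0.158, -0.428, 0], "angular": [0, 0, 0], "gripper": 1},
    {"travel": [-0.158, -0.428, 0], "angular": [0, 0, 0], "gripper": 1},
  ],
)

```text
t: 9.95
tool_pos: [0.4933, -0.2986, 0.2474]
tool_rot: [-0.457, -3.107, -0.002]
contact_force: [0.3, -0.1, -0.7]
opening: 0.0852
grip_force: 0.0
```

```bash
python3 - <<'E'
from m import *
d=snap("wrist","pics/w5.png");o=ctrl.get_obs();print(o["t"],o["tool_pos"])
y=cv2.inRange(cv2.cvtColor(d["img"],cv2.COLOR_RGB2HSV),(110,150,60),(125,255,255));v,u=np.nonzero(y);print(u.min(),u.max(),v.min(),v.max(),u.mean(),v.mean())
a=np.linspace(0,6.283,90);q=proj(d,np.c_[.4925+.011*np.cos(a),-.3005+.011*np.sin(a),0*a+.12]);print(q.min(0),q.max(0))
E
```

```text
10.0 [ 0.49346187 -0.29844479  0.24758178]
304 329 211 244 316.8305555555556 226.30277777777778
[303.24393869 219.63067346] [330.26815294 245.91457592]
```

Emit:
step_arm(
  targets=[
    {"travel": [-0.003, -0.003, -0.08], "angular": [0, 0, 0], "gripper": 1},
    {"travel": [-0.003, -0.003, -0.15], "angular": [0, 0, 0], "gripper": 1},
    {"travel": [-0.003, -0.003, -0.22], "angular": [0, 0, 0], "gripper": 1},
    {"travel": [-0.003, -0.003, -0.267], "angular": [0, 0, 0], "gripper": 1},
    {"travel": [-0.003, -0.003, -0.267], "angular": [0, 0, 0], "gripper": 1},
    {"travel": [-0.003, -0.003, -0.267], "angular": [0, 0, 0], "gripper": 0},
    {"travel": [-0.003, -0.003, -0.267], "angular": [0, 0, 0], "gripper": 0},
    {"travel": [-0.003, -0.003, -0.267], "angular": [0, 0, 0], "gripper": 0},
    {"travel": [-0.003, -0.003, -0.267], "angular": [0, 0, 0], "gripper": 0},
    {"travel": [-0.003, -0.003, -0.267], "angular": [0, 0, 0], "gripper": 0},
  ],
  squeeze=70,
)

```text
t: 11.0
tool_pos: [0.4922, -0.3021, 0.0898]
tool_rot: [0.458, 3.105, -0.002]
contact_force: [-0.4, 1.1, 3.9]
opening: 0.0195
grip_force: 68.3
```

Emit:
step_arm(
  targets=[
    {"travel": [0, 0, 0], "angular": [0, 0, 0], "gripper": 0},
    {"travel": [0, 0, 0], "angular": [0, 0, 0], "gripper": 0},
    {"travel": [0, 0, 0], "angular": [0, 0, 0], "gripper": 0},
  ],
)

```text
t: 11.3
tool_pos: [0.4922, -0.3022, 0.0898]
tool_rot: [0.458, 3.106, -0.002]
contact_force: [-0.6, 1.5, 5.8]
opening: 0.0204
grip_force: 68.4
```

Emit:
step_arm(
  targets=[
    {"travel": [0, 0, 0.06], "angular": [0, 0, 0], "gripper": 0},
    {"travel": [0, 0, 0.13], "angular": [0, 0, 0], "gripper": 0},
    {"travel": [0, 0, 0.21], "angular": [0, 0, 0], "gripper": 0},
    {"travel": [0, 0, 0.29], "angular": [0, 0, 0], "gripper": 0},
    {"travel": [0, 0, 0.33], "angular": [0, 0, 0], "gripper": 0},
    {"travel": [0, 0, 0.33], "angular": [0, 0, 0], "gripper": 0},
  ],
)

```text
t: 11.9
tool_pos: [0.4929, -0.303, 0.2918]
tool_rot: [0.458, 3.1, -0.008]
contact_force: [0.7, 0.3, 0.3]
opening: 0.0203
grip_force: 69.0
```

Emit:
step_arm(
  targets=[
    {"travel": [0.177, 0.722, 0], "angular": [0, 0, 0], "gripper": 0},
    {"travel": [0.177, 0.722, 0], "angular": [0, 0, 0], "gripper": 0},
    {"travel": [0.177, 0.722, 0], "angular": [0, 0, 0], "gripper": 0},
    {"travel": [0.177, 0.722, 0], "angular": [0, 0, 0], "gripper": 0},
    {"travel": [0.177, 0.722, 0], "angular": [0, 0, 0], "gripper": 0},
    {"travel": [0.177, 0.722, 0], "angular": [0, 0, 0], "gripper": 0},
    {"travel": [0.177, 0.722, 0], "angular": [0, 0, 0], "gripper": 0},
    {"travel": [0.177, 0.722, 0], "angular": [0, 0, 0], "gripper": 0},
    {"travel": [0.177, 0.722, 0], "angular": [0, 0, 0], "gripper": 0},
    {"travel": [0.177, 0.722, 0], "angular": [0, 0, 0], "gripper": 0},
  ],
)

```text
t: 12.9
tool_pos: [0.5967, 0.1365, 0.2828]
tool_rot: [-0.449, -3.105, -0.001]
contact_force: [-0.5, -1.2, -1.8]
opening: 0.0201
grip_force: 69.0
```

Emit:
step_arm(
  targets=[
    {"travel": [0, 0, -0.02], "angular": [0, 0, 0], "gripper": 0},
    {"travel": [0, 0, -0.04], "angular": [0, 0, 0], "gripper": 0},
    {"travel": [0, 0, -0.045], "angular": [0, 0, 0], "gripper": 0},
    {"travel": [0, 0, -0.045], "angular": [0, 0, 0], "gripper": 0},
    {"travel": [0, 0, -0.045], "angular": [0, 0, 0], "gripper": 0},
  ],
)

```text
t: 13.4
tool_pos: [0.5975, 0.1307, 0.2588]
tool_rot: [-0.461, -3.108, 0.0]
contact_force: [0.3, 0.0, -0.7]
opening: 0.0202
grip_force: 69.0
```

```bash
python3 - <<'E'
from m import *
d=snap("wrist","pics/w6.png");o=ctrl.get_obs();p=np.array(o["tool_pos"]);print(o["t"],p,o["contact_force"])
print(proj(d,[(.598,.131,.165),p+[0,0,-.0748],[p[0],p[1],.165]]))
cv2.imwrite("pics/m6.png",cv2.resize(d["img"][180:300,240:400],(800,600),interpolation=cv2.INTER_CUBIC)[:,:,::-1])
E
```

```text
13.45 [0.59769694 0.1309289  0.25935766] [-0.01987989 -0.00566767 -0.55865629]
[[320.03036916 244.53693386]
 [319.83927432 252.05600028]
 [319.8136581  244.17621336]]
```

View pics/m6.png

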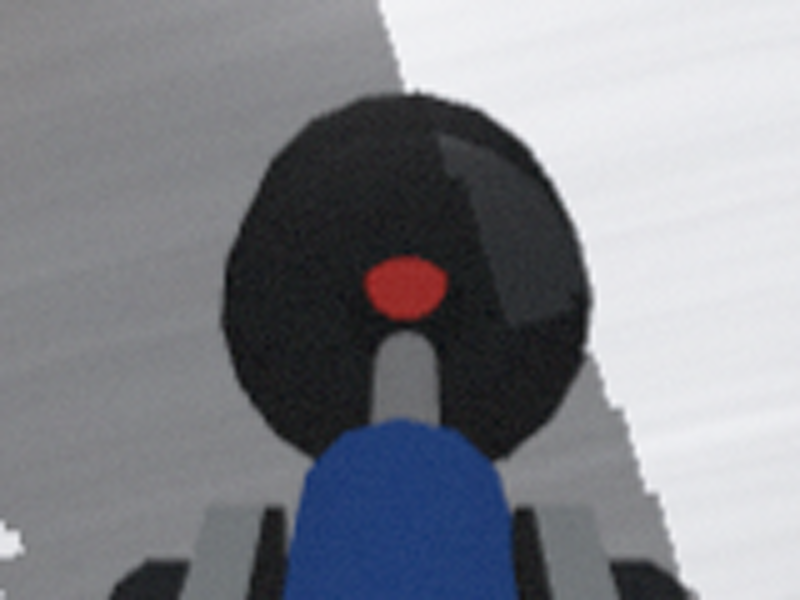

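The crop shows the tower's hole centre at about (321,242). Lowered straight down, the poker tip would land at about (321,244), roughly 1 mm off. I'll make that small correction and descend.

Emit:
step_arm(
  targets=[
    {"travel": [-0.0015, 0, 0], "angular": [0, 0, 0], "gripper": 0},
    {"travel": [-0.0015, 0, -0.015], "angular": [0, 0, 0], "gripper": 0},
    {"travel": [-0.0015, 0, -0.03], "angular": [0, 0, 0], "gripper": 0},
    {"travel": [-0.0015, 0, -0.045], "angular": [0, 0, 0], "gripper": 0},
    {"travel": [-0.0015, 0, -0.055], "angular": [0, 0, 0], "gripper": 0},
    {"travel": [-0.0015, 0, -0.055], "angular": [0, 0, 0], "gripper": 0},
    {"travel": [-0.0015, 0, -0.055], "angular": [0, 0, 0], "gripper": 0},
  ],
)

```text
t: 14.15
tool_pos: [0.5965, 0.1317, 0.2256]
tool_rot: [-0.459, -3.108, 0.0]
contact_force: [0.4, -0.1, 0.6]
opening: 0.0203
grip_force: 69.0
```

Emit:
step_arm(
  targets=[
    {"travel": [0, 0, -0.005], "angular": [0, 0, 0], "gripper": 0},
    {"travel": [0, 0, -0.01], "angular": [0, 0, 0], "gripper": 0},
    {"travel": [0, 0, -0.015], "angular": [0, 0, 0], "gripper": 0},
    {"travel": [0, 0, -0.02], "angular": [0, 0, 0], "gripper": 0},
    {"travel": [0, 0, -0.024], "angular": [0, 0, 0], "gripper": 0},
    {"travel": [0, 0, -0.024], "angular": [0, 0, 0], "gripper": 0},
    {"travel": [0, 0, -0.024], "angular": [0, 0, 0], "gripper": 0},
  ],
)

```text
t: 14.85
tool_pos: [0.597, 0.1317, 0.2123]
tool_rot: [0.459, 3.107, 0.0]
contact_force: [-0.5, -0.7, 4.4]
opening: 0.0203
grip_force: 69.5
```

Contact force is 4.4 N, so the button is nearly at full travel. I'll push a little further to seat it firmly.

Emit:
step_arm(
  targets=[
    {"travel": [0, 0, -0.004], "angular": [0, 0, 0], "gripper": 0},
    {"travel": [0, 0, -0.007], "angular": [0, 0, 0], "gripper": 0},
    {"travel": [0, 0, -0.007], "angular": [0, 0, 0], "gripper": 0},
    {"travel": [0, 0, -0.007], "angular": [0, 0, 0], "gripper": 0},
    {"travel": [0, 0, -0.007], "angular": [0, 0, 0], "gripper": 0},
  ],
)

```text
t: 15.35
tool_pos: [0.5977, 0.1316, 0.2114]
tool_rot: [0.458, 3.104, 0.001]
contact_force: [-3.3, -1.1, 14.9]
opening: 0.02
grip_force: 70.8
```

Emit:
step_arm(
  targets=[
    {"travel": [0, 0, 0], "angular": [0, 0, 0], "gripper": 0},
    {"travel": [0, 0, 0], "angular": [0, 0, 0], "gripper": 0},
    {"travel": [0, 0, 0], "angular": [0, 0, 0], "gripper": 0},
    {"travel": [0, 0, 0], "angular": [0, 0, 0], "gripper": 0},
  ],
)

```text
t: 15.75
tool_pos: [0.5977, 0.1315, 0.2114]
tool_rot: [0.458, 3.104, 0.001]
contact_force: [-3.3, -1.1, 14.2]
opening: 0.0199
grip_force: 70.8
```

```bash
python3 -c "
from h import *
o=ctrl.get_obs();print(o['tool_pos'],o['contact_force'],o['grip_force']);print(ctrl.finish_job())"
```

```text
[0.59774891 0.13152972 0.21138994] [-3.28008379 -1.0939131  14.21853321] 70.83385705947876
the job is handed in; nothing more can be done
None
```

I've handed the job in at about 16 s, and no verdict came back: the pin is home through both handles and released, and the gripper still holds the poker, pushing on the button with about 14 N at the height expected for fully down.

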